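Tip a battery pack over and seat it on the sprung test contacts

ROBOT

A 6-joint arm with a two-finger parallel gripper is mounted at the origin on the work surface. World frame = base frame: x ahead of the robot, y to its left, z up, the work surface at z = 0. Lengths are in m, angles in degrees, forces in N, time in s.
With the tool pointing down it reaches from about 0.4 to 0.825 m from the base axis. Payload 7 kg.
Tool frame: the origin (TCP) lies midway between the tips of the shut fingers; the grasp point (between the pads) lies 19 mm behind it; z points along the fingers, y is the line along which they close (so a half turn about z gives the same grasp; the last joint's range is limited). The gripper opens to 88 mm and grips with 3 to 60 N. Pads are 19 mm wide; open, the fingers measure 130 mm over their backs; the gripper's body (78 mm by 193 mm) begins 47 mm behind the grasp point.
Start: joints at [82.798, 20.546, 0.682, 0, -70.136, -16.507], TCP at [0.271, 0.618, 0.227] pointing down, gripper open.
Joint ranges: [-176.03, 176.03], [-82.01, 121.73], [-58.28, 71.71], [-173.87, 95.51], [-174.79, -0.11], [-173.66, 173.66]. Speed limits (degrees/s): [136.94, 136.94, 172.46, 180, 180, 180].

INTERFACE

Orientations are given as a 3x3 rotation matrix whose columns are the frame's x, y, z axes.
In Python, from rig import robot gives the robot as it stands. Calls block until the motion is done:
- robot.goto(position, orientation): joint-space move of the TCP to a pose.
- robot.servo_line(position, ori=None, speed=0.15): straight line of the TCP; ori=None keeps the orientation; speed is the mean speed in m/s.
- robot.movej(angles): joint-space move.
- robot.move_gripper(opening): opening from 0.0 (shut) to 1.0 (fully open); the grip force is fixed at half the most; returns when the fingers have stopped.
- robot.dwell(seconds).
- robot.ik(position, orientation): joint angles nearest the present ones, or None.
- robot.grab_frame(name): name is "side" or "top" or "wrist"; returns (picture, depth): 480x640x3 uint8, red, green, blue; 480x640 float32, m along the optical axis (not along the pixel's ray), 0 where there is no reading.
- robot.camera_info(name): a dict with "vfov" (degrees; the focal length in pixels is half the picture's height over the tangent of half this angle, whatever the lens; pixels are square), "cx", "cy" (the principal point, pixels), "view" (4x4, takes a point from world to camera coordinates); the wrist camera has in their place "T_tool_cam" (4x4, takes a point from camera to tool coordinates, whose origin is the TCP and whose axes are the flange's). Camera axes: x right, y down, z forward; pixel columns grow to the right and rows downward; lengths in m; the calibration is good to about 2 mm. A picture is of the moment at which its call begins: read the wrist's pose just before it. camera_info takes no time and is no camera call.
A pose or a line that the arm cannot do raises robot.Unreachable and nothing moves.
- robot.job_done(): hands the job in; it is judged then, once.
Readings, each from a call of its own:
- robot.read_t(): time.
- robot.read_qpos(): joint angles.
- robot.read_qvel(): joint speeds.
- robot.read_effort(): joint torques, N m.
- robot.read_position(): TCP position.
- robot.read_tcp_rot(): TCP orientation.
- robot.read_force(): force on the tool from outside, world axes, zero at the start.
- robot.read_ft_torque(): the same for the moment, N m.
- robot.read_grip_width(): opening from 0.0 (shut) to 1.0 (fully open).
- robot.read_finger_force(): force on a finger pad.
Only numpy, scipy, OpenCV 4.12 (cv2) and the standard library are available. Lean on these libraries where they do the work, as an engineer would, in place of code of your own. Each camera call takes 0.05 s, during which the arm holds its last target. There are 200 camera calls.

TASK

Test the rugged battery pack that stands on end in front of the test cradle: tip it over onto its side towards the cradle by pushing it high up, then slide it along the bench between the two rails until its end presses the sprung brass contacts about half-way in or further, and let go. The contact block can be clamped anywhere along the rails, so feel for it, and never ram the pack against the rails or the contacts.

Things in the scene. Friction and masses are not known exactly. Their poses are not given: they have to be found in the camera images.
- pack: battery pack: grey plastic block, black rubber bumpers round both ends; 90 mm along x, 96 along y, 170 tall along z; 0.8 to 1 kg, evenly filled, too wide to grasp, made to be knocked over. Origin: centre of its foot; z points from foot to contact end. Starts upright on its foot, x along the cradle's x within 0.2 rad, 260 to 310 mm before the cradle's mouth, within 15 mm of its centre line
- pack_top (a point): centre of the pack's contact end (it bears two brass plates), 170 mm from the foot. Toppled towards the cradle the pack lies on a 96 x 170 mm side, 90 mm high, contact end leading, still wholly outside the mouth. Rubbery friction on the bench (coefficient 0.6 to 0.9): sliding the lying pack takes a steady 5 to 9 N, felt on the tool; it also holds the pack against the contact springs
- cradle: test cradle, fixed to the bench: two aluminium guide rails along its x, 26 mm high, 12 mm thick, 104 mm apart inside. Origin: on the bench, on the lane's centre line, at the mouth; x points inward along the lane, z up. The rails flare at the mouth: 144 mm apart inside at x = 0, narrowing to 104 mm at x = 40 mm; they end at x = 264 mm. It carries the contact block
- lane_throat (a point): point of the cradle on the bench, on the centre line, 40 mm inside the mouth, where the rails become parallel. Beyond it a black contact block, 96 mm wide, tops of its thumb-screws 92 mm up, is clamped across the rails. Its place is not measured: the tips of its contacts stand, when free, anywhere from 155 to 195 mm inside the mouth (115 to 155 mm beyond this point)
- rail_end (a point): point of the cradle on the bench, on the centre line at the rails' far end, 264 mm inside the mouth. The block before it holds two brass spring contacts side by side, 45 mm above the bench, pointing to the mouth. Together they push back with 0.6 N at first touch and 0.3 N more per mm, 3.6 N when fully in at 10 mm, where they meet a hard stop
- solder_spool: steel-coloured solder spool, 58 mm across, 54 mm high, standing on the bench; origin under its centre; leave alone
- flux_bottle: small yellow bottle, 48 mm across, 85 mm high; origin under its centre; leave alone
- meter: orange multimeter lying face up, 180 x 88 x 53 mm; origin under its centre; leave alone
Mind the look-alikes: they are no part of the job. Of the things that look like the pack, take the one that is farthest to the robot's right at the start.

How it is judged (in metres and radians):
On the way:
1. the pack lies on its side on the bench, contact end leading towards the cradle, and has not been pushed into the lane yet (angle between pack's own z axis and vertical between 1.5 and 1.64 rad and angle between the z axis of pack and the x axis of cradle, either way round below 0.7 rad and x of pack_top in the frame of cradle below 0.1 m and x of pack in the frame of cradle below -0.07 m and height (world z) of pack_top below 0.055 m), for 0.2 s.
At the end, for the whole second after the job is handed in: the pack lies flat on the bench on its side between the rails, in line with them within 0.08 rad and within 10 mm of their centre line, contact end inward, at rest and let go, with the sprung contacts still pressing on it with at least 1.6 N (3.3 mm or more of their 10 mm travel) (contact force between pack and cradle above 1.6 N and x of pack_top in the frame of cradle above 0.152 m and angle between the z axis of pack and the x axis of cradle, either way round below 0.08 rad and y of pack in the frame of cradle between -0.01 and 0.01 m and angle between pack's own z axis and vertical between 1.53 and 1.61 rad and height (world z) of pack_top below 0.05 m and linear speed of pack below 0.02 m/s); the robot touches nothing.
It fails at once if the pack was rammed: more than 16 N between the pack and the cradle (rails, block or contacts) (contact force between pack and cradle above 16 N).
It fails at once if the robot pressed on the cradle with more than 10 N (contact force between any of the fingers, the arm and cradle above 10 N).
It fails at once if the solder spool, flux bottle or multimeter was disturbed (moved more than 15 mm) (distance of any of solder_spool, flux_bottle, meter from where it was at the start of the episode above 0.015 m).
It also fails if it takes over 70 s, if anything falls off the work surface, if the arm or the gripper's body presses on something with over 40 N, if the wrist force passes 120 N, or if a joint passes its speed limit or range.

## Working session

There is one attempt and no reset: what is moved stays moved. The work goes in short steps, each a Python script; the robot and the scene stay as the last script left them, time stands still between calls to the robot, and variables do not carry over. Pictures are saved under pics/ and viewed, at most 10 in all, crops included, and the job is handed in when it is done.

```bash
ls; mkdir -p pics; cat > h.py <<'E'
import numpy as np, cv2
from rig import robot
def cloud(name):
    i=robot.camera_info(name); 
    if name=="wrist":
        T=np.eye(4);T[:3,:3]=robot.read_tcp_rot();T[:3,3]=robot.read_position();M=T@np.array(i["T_tool_cam"])
    else: M=np.linalg.inv(np.array(i["view"]))
    rgb,d=robot.grab_frame(name)
    f=240/np.tan(np.radians(i["vfov"])/2)
    v,u=np.mgrid[:480,:640]
    P=np.stack([(u-i["cx"])/f*d,(v-i["cy"])/f*d,d],-1)@M[:3,:3].T+M[:3,3]
    P[d==0]=np.nan
    return rgb,P
def save(n,rgb): cv2.imwrite(n,rgb[:,:,::-1])
E
python3 - <<'E'
from h import *
for n in("top","side"):
    rgb,P=cloud(n); save(f"pics/{n}0.png",rgb); np.savez(f"{n}0.npz",rgb=rgb,P=P)
    print(n,robot.camera_info(n))
print(robot.read_t())
E
```

```text
pics
top {'vfov': 54.70057174052005, 'cx': 328.29984048932647, 'cy': 239.7591724177241, 'view': array([[ 0.02440408, -0.99968378,  0.00606552,  0.01079926],
       [-0.99127967, -0.02498395, -0.12938479,  0.6091754 ],
       [ 0.12949541, -0.00285511, -0.99157591,  1.16207443],
       [ 0.        ,  0.        ,  0.        ,  1.        ]])}
side {'vfov': 53.200585421929425, 'cx': 313.72888804535074, 'cy': 237.4129086006583, 'view': array([[-0.27631657,  0.96090374, -0.01769647,  0.16143039],
       [ 0.75610794,  0.20598564, -0.62118492, -0.40149187],
       [-0.59325369, -0.18502413, -0.78346419,  1.68011169],
       [ 0.        ,  0.        ,  0.        ,  1.        ]])}
0.1
```

View pics/top0.png

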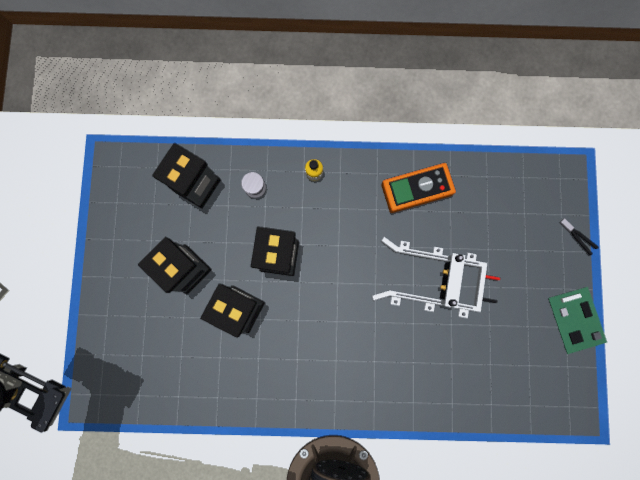

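View pics/side0.png

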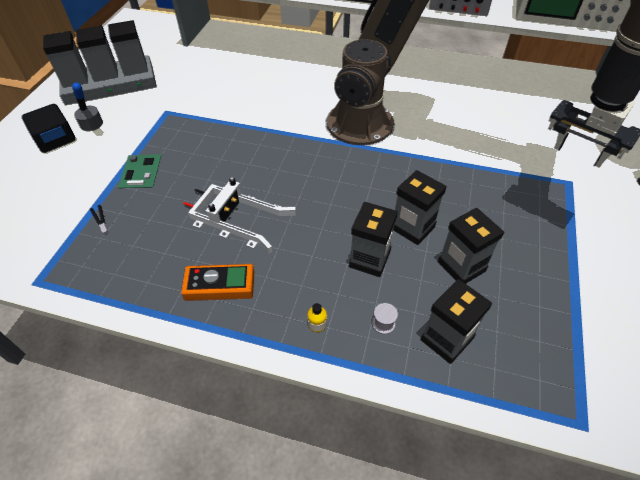

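The top view shows the target pack at (274,250), which is the farthest right of the look-alikes. The cradle mouth is at about (378,270), the lane runs to image right, and the contact block is at (453,280). Next I'll measure them.

```bash
python3 - <<'E'
from h import *
z=np.load("top0.npz");rgb=z["rgb"].astype(int);P=z["P"]
v,u=np.mgrid[:480,:640]
m=(abs(u-274)<35)&(abs(v-250)<35)&(abs(P[...,2]-.17)<.012)
q=P[m];print("pack top n",len(q),q.mean(0));r=cv2.minAreaRect((q[:,:2]*1000).astype(np.float32));print(r)
br=(rgb.min(2)>150)
R=[]
for nm,(u0,u1,v0,v1) in dict(L=(405,450,235,265),R=(393,450,285,315),box=(430,500,240,325)).items():
    m=(u>u0)&(u<u1)&(v>v0)&(v<v1)&(P[...,2]>.018)&(P[...,2]<.034)
    q=P[m]; 
    print(nm,len(q),q.mean(0), cv2.fitLine((q[:,:2]).astype(np.float32),cv2.DIST_HUBER,0,.01,.01).ravel())
    print(np.round(q[::max(1,len(q)//25)],3).tolist() if nm!='box' else '')
m=(u>375)&(u<500)&(v>230)&(v<320)&(P[...,2]>.012)&(P[...,2]<.036)
q=P[m];print("rails extents", q.min(0),q.max(0))
for a in (q[:,1].argsort()[::-1][:1]),: print(q[a])
for s in(1,-1):
    h=q[(q[:,0]-q[:,0].mean())*s>0];print(s,h[h[:,1].argsort()[::-1][:6]].round(3).tolist(),h[h[:,1].argsort()[:4]].round(3).tolist())
m=(u>430)&(u<480)&(v>240)&(v<320)&(P[...,2]>.06)
q=P[m];print("block",len(q),q.min(0),q.max(0),cv2.minAreaRect((q[:,:2]*1000).astype(np.float32)))
m=(u>436)&(u<452)&(v>255)&(v<300)&(P[...,2]>.036)&(P[...,2]<.056); q=P[m]; print("contacts",q.round(3).tolist()[:20])
for nm,uu,vv in(("spool",252,185),("flux",314,168),("meter",420,187)): print(nm,P[vv,uu])
c=cv2.resize(z["rgb"][225:330,365:505],None,fx=5,fy=5,interpolation=cv2.INTER_CUBIC);save("pics/crop.png",c)
E
```

```text
pack top n 1628 [0.5672659  0.15344492 0.17013584]
((568.1847534179688, 154.04119873046875), (90.30225372314453, 96.39594268798828), 83.67277526855469)
L 222 [ 0.57872418 -0.2338477   0.02646383] [ 0.17455375  0.98464763  0.57872415 -0.2338477 ]
[[0.593, -0.177, 0.03], [0.591, -0.193, 0.028], [0.589, -0.197, 0.024], [0.586, -0.183, 0.025], [0.587, -0.207, 0.025], [0.583, -0.177, 0.031], [0.584, -0.199, 0.027], [0.584, -0.219, 0.028], [0.581, -0.184, 0.021], [0.581, -0.204, 0.027], [0.582, -0.225, 0.026], [0.582, -0.246, 0.027], [0.579, -0.204, 0.026], [0.579, -0.224, 0.029], [0.58, -0.245, 0.028], [0.58, -0.266, 0.027], [0.577, -0.23, 0.029], [0.577, -0.25, 0.032], [0.578, -0.272, 0.025], [0.575, -0.236, 0.021], [0.575, -0.257, 0.024], [0.575, -0.277, 0.026], [0.572, -0.249, 0.026], [0.572, -0.269, 0.029], [0.57, -0.258, 0.018], [0.57, -0.277, 0.026], [0.568, -0.275, 0.025], [0.565, -0.287, 0.027]]
R 249 [ 0.46671359 -0.21166344  0.02685572] [ 0.15124218  0.9884967   0.4685895  -0.19604576]
[[0.49, -0.272, 0.022], [0.479, -0.155, 0.024], [0.476, -0.157, 0.029], [0.479, -0.271, 0.025]
[... 1379 characters left out ...]
4375, -292.45635986328125), (34.071556091308594, 133.94288635253906), 81.23360443115234)
contacts [[0.574, -0.285, 0.045], [0.573, -0.285, 0.054], [0.572, -0.287, 0.04], [0.57, -0.285, 0.054], [0.568, -0.284, 0.048], [0.568, -0.286, 0.051], [0.566, -0.286, 0.041], [0.566, -0.288, 0.046], [0.562, -0.285, 0.037], [0.561, -0.285, 0.047], [0.559, -0.284, 0.038], [0.558, -0.283, 0.053], [0.556, -0.284, 0.039], [0.555, -0.284, 0.05], [0.553, -0.282, 0.046], [0.552, -0.283, 0.053], [0.551, -0.283, 0.042], [0.548, -0.282, 0.039], [0.548, -0.282, 0.048], [0.547, -0.283, 0.053]]
spool [0.74455997 0.22703843 0.05634344]
flux [0.7874516  0.06704976 0.07914841]
meter [ 0.75130542 -0.20916687  0.0533345 ]
```

View pics/crop.png

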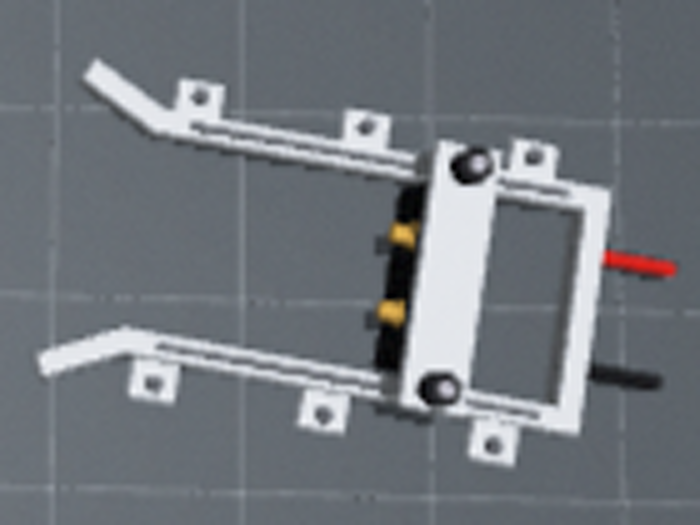

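The crop shows the rail slots (rail centrelines) running (193,126)–(570,192) and (160,346)–(538,415). The mouth ends are at about (95,70) and (48,365), and the contact tips are near (385,240) and (370,316). I'll project these onto their known heights.

```bash
cat >> h.py <<'E'
def ray(name,uv,z):
    i=robot.camera_info(name);M=np.linalg.inv(np.array(i["view"]));f=240/np.tan(np.radians(i["vfov"])/2)
    d=M[:3,:3]@np.array([(uv[0]-i["cx"])/f,(uv[1]-i["cy"])/f,1]);o=M[:3,3]
    return (o+d*(z-o[2])/d[2])
E
python3 - <<'E'
from h import *
c=lambda a,b,z=.026: ray("top",(a/5+365-.4,b/5+225-.4),z)[:2]
L1,L2,R1,R2=c(193,126),c(570,192),c(160,346),c(538,415)
dl=(L2-L1);dr=R2-R1;dl/=np.linalg.norm(dl);dr/=np.linalg.norm(dr);x=dl+dr;x/=np.linalg.norm(x);y=np.array([-x[1],x[0]])
print(dl,dr,np.degrees(np.arctan2(x[1],x[0])))
yl=y@(L1+L2)/2;yr=y@(R1+R2)/2;print("sep",yl-yr,"centre y",(yl+yr)/2)
for n,p in dict(ml=c(95,60),mr=c(40,360),kl=c(150,132),kr=c(128,330),el=c(608,188),er=c(582,432)).items(): print(n,p,"x",p@x,"y",p@y-(yl+yr)/2)
for p in (c(383,242,.045),c(370,318,.045)): print("tips x",p@x, p@y-(yl+yr)/2)
pk=np.array([.5677,.1537]);print("pack",pk@x,pk@y-(yl+yr)/2)
E
```

```text
[-0.14912196 -0.98881881] [-0.15471905 -0.98795851] -98.73827438117101
sep 0.11647299448393938 centre y 0.5500754716696955
ml [ 0.62249983 -0.11896448] x 0.0230127479567297 y 0.08327198691334958
mr [ 0.46555125 -0.09198073] x 0.020186006461020492 y -0.0759542360120053
kl [ 0.58523959 -0.14806299] x 0.05743411447908017 y 0.05086491212121458
kr [ 0.48205558 -0.13729295] x 0.062464915664520664 y -0.05275759408628383
el [ 0.56185788 -0.3872801 ] x 0.2974267192796126 y 0.06409673868657761
er [ 0.43559999 -0.37139828] x 0.30091048255800473 y -0.06310841400529366
tips x 0.18133443691113926 0.013581483853823295
tips x 0.1804135565478807 -0.025878557921255152
pack -0.23816156250631051 -0.012315255453813068
```

```bash
cat >> h.py <<'E'
a=np.radians(-98.74)
X=np.array([np.cos(a),np.sin(a),0]);Y=np.array([-X[1],X[0],0]);O=X*.0215+Y*.5501
def w(x,y,z): return O+X*x+Y*y+np.array([0,0,z])
def tocr(p): d=np.asarray(p)-O; return np.array([d@X,d@Y,p[2]])
def ori(yaw=0):  # tool y across the lane, z down; yaw rel. cradle (rad)
    R=cv2.Rodrigues(np.array([0,0,a+yaw]))[0]
    best=None
    for s in(1,-1):
        x=R@[s,0,0];z=np.array([0,0,-1.]);M=np.column_stack([x,np.cross(z,x),z])
        q=robot.ik(robot.read_position(),M)
        if q is not None:
            c=np.abs(np.array(q)-np.array(robot.read_qpos())).max()
            if best is None or c<best[0]: best=(c,M)
    return best[1]
E
python3 - <<'E'
from h import *
z=np.load("top0.npz");P=z["P"];v,u=np.mgrid[:480,:640]
for c in((274,250),(232,310),(172,262)):
    m=(abs(u-c[0])<38)&(abs(v-c[1])<32)&(abs(P[...,2]-.17)<.012);q=P[m]
    q=q[np.linalg.norm(q[:,:2]-np.nanmedian(q[:,:2],0),axis=1)<.075]
    r=cv2.minAreaRect((q[:,:2]*1000).astype(np.float32));print(r)
    print([tocr([*(b/1000),0])[:2].round(3).tolist() for b in cv2.boxPoints(r)])
robot.move_gripper(.3)
yaw=.042
M=ori(yaw)
p=w(-.345,-.012,.28)
print(robot.ik(p,M),p,M.round(2).tolist())
robot.goto(p,M);print(robot.read_t(),robot.read_position(),robot.read_force())
rgb,_=cloud("wrist");save("pics/w1.png",rgb)
E
```

```text
((568.1847534179688, 154.04119873046875), (90.30225372314453, 96.39594268798828), 83.67277526855469)
[[-0.213, -0.058], [-0.217, 0.038], [-0.307, 0.034], [-0.303, -0.062]]
((426.7802429199219, 249.99069213867188), (96.69776153564453, 90.21261596679688), 64.53334045410156)
[[-0.3, -0.223], [-0.274, -0.137], [-0.367, -0.109], [-0.393, -0.196]]
((527.0271606445312, 396.6976013183594), (97.22476959228516, 89.80957794189453), 47.67753601074219)
[[-0.478, -0.154], [-0.428, -0.079], [-0.509, -0.025], [-0.559, -0.1]]
[ 40.06110959  14.52602721  -0.87606484   0.         -74.59790795
 -46.39468685] [0.58100772 0.23797876 0.28      ] [[-0.11, -0.99, 0.0], [-0.99, 0.11, 0.0], [0.0, 0.0, -1.0]]
3.0083 [0.58068817 0.23889214 0.27974737] [-0.19496175  0.5619527   0.17592705]
```

View pics/w1.png

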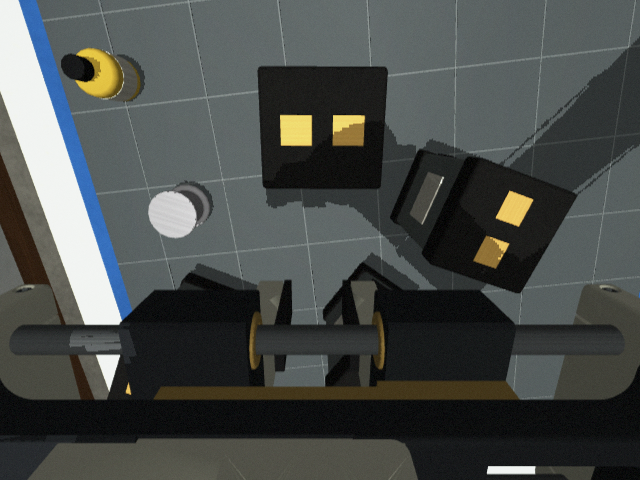

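The wrist view shows the pack squared up ahead of the fingers, spanning about (258–387, 67–188), with the neighbours clear. Next I'll lower the tool and topple the pack.

```bash
python3 - <<'E'
from h import *
M=robot.read_tcp_rot();d=X*np.cos(.042)+Y*np.sin(.042)
p=np.array(robot.read_position());p[2]=.145
robot.servo_line(p,speed=.12);f0=np.array(robot.read_force())
pk=0;log=[]
for k in range(26):
    p=p+d*.005; robot.servo_line(p,speed=.04)
    f=(np.array(robot.read_force())-f0)@-d; log.append((round(tocr(p)[0],3),round(f,1)))
    pk=max(pk,f)
    if pk>1.5 and f<.3 and tocr(p)[0]>-.25: break
    if f>12: print("high");break
print(log,robot.read_t())
robot.dwell(.4)
robot.servo_line(p-d*.06,speed=.12);q=p-d*.06;q[2]=.30;
robot.servo_line(q,speed=.2)
rgb,P=cloud("top");save("pics/top1.png",rgb);np.savez("top1.npz",rgb=rgb,P=P);print(robot.read_t())
E
```

```text
[(np.float64(-0.341), np.float64(-1.7)), (np.float64(-0.336), np.float64(-1.5)), (np.float64(-0.331), np.float64(-1.2)), (np.float64(-0.326), np.float64(-0.6)), (np.float64(-0.321), np.float64(-0.7)), (np.float64(-0.316), np.float64(1.3)), (np.float64(-0.311), np.float64(3.2)), (np.float64(-0.306), np.float64(3.4)), (np.float64(-0.301), np.float64(2.1)), (np.float64(-0.296), np.float64(1.9)), (np.float64(-0.291), np.float64(2.3)), (np.float64(-0.286), np.float64(0.6)), (np.float64(-0.281), np.float64(0.6)), (np.float64(-0.276), np.float64(0.5)), (np.float64(-0.271), np.float64(-0.3)), (np.float64(-0.266), np.float64(-0.6)), (np.float64(-0.261), np.float64(-1.0)), (np.float64(-0.256), np.float64(-1.0)), (np.float64(-0.251), np.float64(-1.9)), (np.float64(-0.246), np.float64(-1.2))] 9.8333
11.8583
```

View pics/top1.png

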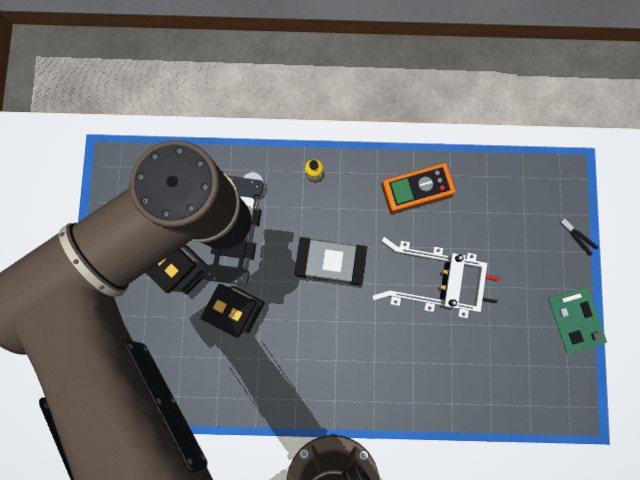

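The pack lies toppled at (330,260), pointing at the mouth and still outside it. I'll measure its pose.

```bash
cat >> h.py <<'E'
def pack(P,c):
    v,u=np.mgrid[:480,:640]
    m=(abs(u-c[0])<50)&(abs(v-c[1])<38)&(abs(P[...,2]-.09)<.012)
    q=P[m];q=q[np.linalg.norm(q[:,:2]-np.median(q[:,:2],0),axis=1)<.105]
    r=cv2.minAreaRect((q[:,:2]*1000).astype(np.float32))
    b=cv2.boxPoints(r)/1000; b=np.array([tocr([*k,0])[:2] for k in b]);b=b[b[:,0].argsort()]
    foot=b[:2].mean(0);top=b[2:].mean(0);d=top-foot
    print("size",r[1],"foot",foot.round(4),"top",top.round(4),"yaw",round(np.arctan2(d[1],d[0]),4))
    return foot,top,np.arctan2(d[1],d[0])
E
python3 - <<'E'
from h import *
pack(np.load("top1.npz")["P"],(330,260)); print(tocr(robot.read_position()))
E
```

```text
size (169.9102783203125, 96.06385803222656) foot [-0.2093 -0.0099] top [-0.0395 -0.0035] yaw 0.038
[-0.30541481 -0.01144145  0.2983108 ]
```

```bash
python3 - <<'E'
from h import *
robot.move_gripper(.55)
M=ori(.038)
p=w(-.25,-.0112,.12);robot.goto(p,M)
p[2]=.048;robot.servo_line(p,speed=.1)
x0,x1=-.216,-.150
log=[]
robot.servo_line(w(-.226,-.0103,.048),ori(.038),speed=.06);robot.dwell(.1);f0=np.array(robot.read_force())
for x in np.arange(-.222,x1+.001,.004):
    s=np.clip((x-x0)/(x1-x0),0,1)
    y=-.0099+s*.0099; yaw=.038*(1-s)
    robot.servo_line(w(x,y,.048),ori(yaw),speed=.03)
    f=np.array(robot.read_force())-f0; log.append((round(x,3),round(-f@X,1),round(-f@Y,1)))
    if -f@X>14: print("high");break
print([tuple(map(float,l)) for l in log],robot.read_t())
rgb,P=cloud("top");save("pics/top2.png",rgb);np.savez("top2.npz",rgb=rgb,P=P);print(tocr(robot.read_position()))
E
```

```text
[(-0.222, 0.0, 1.2), (-0.218, 2.6, -1.4), (-0.214, 3.4, -1.0), (-0.21, 3.3, -1.5), (-0.206, 3.8, -0.5), (-0.202, 3.2, -0.0), (-0.198, 3.2, -0.4), (-0.194, 4.0, -1.4), (-0.19, 5.1, 0.0), (-0.186, 4.5, -0.6), (-0.182, 4.5, -1.0), (-0.178, 4.5, -0.4), (-0.174, 5.8, -0.4), (-0.17, 5.0, -0.3), (-0.166, 5.5, 0.3), (-0.162, 4.9, -0.4), (-0.158, 4.3, -0.9), (-0.154, 4.5, -0.3), (-0.15, 4.5, -0.1)] 20.1583
[-1.50052770e-01  6.23629495e-05  4.80774839e-02]
```

View pics/top2.png

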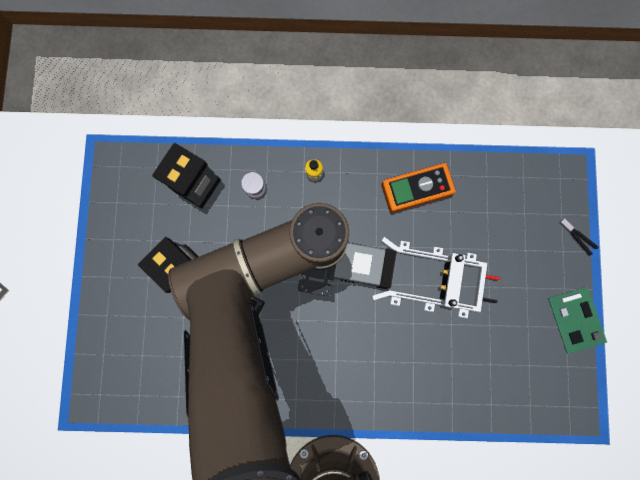

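The pack has entered the flare, with its contact end at about (390,268). I'll measure the visible front part.

```bash
cat >> h.py <<'E'
def front(P):
    m=(abs(P[...,2]-.09)<.01)
    q=P[m];D=q-O;c=np.stack([D@X,D@Y],1)
    c=c[(abs(c[:,1])<.07)&(c[:,0]>-.13)&(c[:,0]<.19)]
    xm=np.percentile(c[:,0],99.5)
    c=c[c[:,0]>xm-.095]
    r=cv2.minAreaRect((c*1000).astype(np.float32)) 
    S=[]
    for lo in np.arange(xm-.09,xm-.008,.008):
        s=c[(c[:,0]>=lo)&(c[:,0]<lo+.008)]; S.append((lo+.004,s[:,1].min(),s[:,1].max()))
    S=np.array(S);k1=np.polyfit(S[:,0],S[:,1],1);k2=np.polyfit(S[:,0],S[:,2],1)
    F=[c[(c[:,1]>=lo)&(c[:,1]<lo+.01)][:,0].max() for lo in(-.04,-.02,0,.02,.03)]
    print("front x",np.round(F,4),"yaw lo/hi",k1[0].round(4),k2[0].round(4),"mid y slices",((S[:,1]+S[:,2])/2).round(4),"width",(S[:,2]-S[:,1]).mean().round(4))
E
python3 - <<'E'
from h import *
front(np.load("top2.npz")["P"])
E
```

```text
Traceback (most recent call last):
  File "h.py", line 51, in front
    s=c[(c[:,0]>=lo)&(c[:,0]<lo+.008)]; S.append((lo+.004,s[:,1].min(),s[:,1].max()))
                                                          ~~~~~~~~~~^^
ValueError: zero-size array to reduction operation minimum which has no identity
```

```bash
sed -i 's/def front(P):/def front(P,xmax=.08):/; s/<.19)\]/<xmax)]/' h.py; python3 - <<'E'
from h import *
front(np.load("top2.npz")["P"])
E
```

```text
front x [0.0314 0.0312 0.0323 0.032  0.0314] yaw lo/hi -0.0361 0.0394 mid y slices [-0.0007 -0.0009 -0.001  -0.0018 -0.001  -0.001  -0.0006 -0.0009 -0.0009
 -0.0013 -0.0006] width 0.0913
```

Yaw is near 0, y is about −1 mm, and the front is at 0.0315, so the TCP sits 0.1815 behind it. I'll push on, then feel for the contacts in fine steps.

```bash
cat > push.py <<'E'
from h import *
def step(x,sp):
    robot.servo_line(w(x,0.0005,.048),ori(0),speed=sp)
    F=[]
    for _ in range(5): robot.dwell(.02);F.append(robot.read_force())
    f=np.mean(F,0); return round(float(-f@X),2),round(float(-f@Y),2)
E
python3 - <<'E'
from push import *
for x in np.arange(-.145,-.0299,.005):
    f=step(x,.03);print(round(x,3),f,end=" ")
    if f[0]>9 or abs(f[1])>6: print("STOP");break
rgb,P=cloud("top");save("pics/top3.png",rgb);np.savez("top3.npz",P=P);front(P,.155)
print(robot.read_t(),tocr(robot.read_position()))
E
```

```text
-0.145 (5.14, -0.04) -0.14 (4.63, -0.85) -0.135 (4.77, -0.61) -0.13 (4.78, -0.78) -0.125 (4.64, -0.57) -0.12 (4.5, -0.7) -0.115 (5.39, -0.82) -0.11 (4.9, -0.4) -0.105 (4.94, -0.89) -0.1 (5.1, -0.68) -0.095 (5.33, -0.81) -0.09 (5.15, -0.94) -0.085 (5.03, -0.69) -0.08 (5.29, -0.85) -0.075 (5.6, -1.18) -0.07 (5.33, -0.92) -0.065 (4.66, -0.3) -0.06 (5.53, -0.68) -0.055 (4.89, -0.79) -0.05 (5.49, -0.82) -0.045 (4.86, -0.53) -0.04 (5.07, -0.44) -0.035 (5.24, -0.71) -0.03 (5.62, -0.56) front x [0.1506 0.1504 0.1514 0.1517 0.1511] yaw lo/hi -0.0395 0.5034 mid y slices [-0.022  -0.017  -0.0115 -0.0021 -0.0009 -0.0004 -0.0008 -0.0015 -0.0005
 -0.0006 -0.0011] width 0.0821
29.8583 [-0.03006266  0.00046586  0.04808564]
```

```bash
python3 - <<'E'
from push import *
L=[]
for x in np.arange(-.029,.0151,.001):
    robot.servo_line(w(x,0.0005,.048),ori(0),speed=.02)
    F=[]
    for _ in range(10): robot.dwell(.02);F.append(-np.array(robot.read_force())@X)
    L.append(np.mean(F));print(round(x,3),round(L[-1],2),end=" ")
    if len(L)>2 and np.mean(L[-2:])>7.2 or L[-1]>8: break
print(robot.read_t(),tocr(robot.read_position()))
rgb,P=cloud("top");front(P,.19)
E
```

```text
-0.029 6.83 -0.028 7.2 -0.027 7.63 31.1083 [-0.0274509   0.00049536  0.04809678]Traceback (most recent call last):
  File "<stdin>", line 10, in <module>
  File "h.py", line 51, in front
    s=c[(c[:,0]>=lo)&(c[:,0]<lo+.008)]; S.append((lo+.004,s[:,1].min(),s[:,1].max()))
                                                          ~~~~~~~~~~^^
    return umr_minimum(a, axis, None, out, keepdims, initial, where)
ValueError: zero-size array to reduction operation minimum which has no identity
```

```bash
python3 - <<'E'
from push import *
L=[]
for x in np.arange(-.0265,.0101,.0005):
    robot.servo_line(w(x,0.0005,.048),ori(0),speed=.02)
    F=[]
    for _ in range(10): robot.dwell(.02);F.append(-np.array(robot.read_force())@X)
    L.append(np.mean(F));print(round(x,4),round(L[-1],2),round(tocr(robot.read_position())[0],4),end=" | ")
    if len(L)>2 and np.mean(L[-2:])>8.2 or L[-1]>8.8: break
print(robot.read_t())
rgb,P=cloud("top");np.savez("top4.npz",P=P);save("pics/top4.png",cv2.resize(rgb[215:330,330:510],None,fx=4,fy=4,interpolation=cv2.INTER_CUBIC))
E
```

```text
-0.0265 8.07 -0.027 | -0.026 7.89 -0.0266 | -0.0255 8.24 -0.026 | -0.025 8.15 -0.0256 | -0.0245 7.88 -0.0251 | -0.024 8.25 -0.0245 | -0.0235 8.14 -0.0241 | -0.023 8.13 -0.0235 | -0.0225 8.27 -0.023 | -0.022 8.27 -0.0225 | 35.325
```

View pics/top4.png

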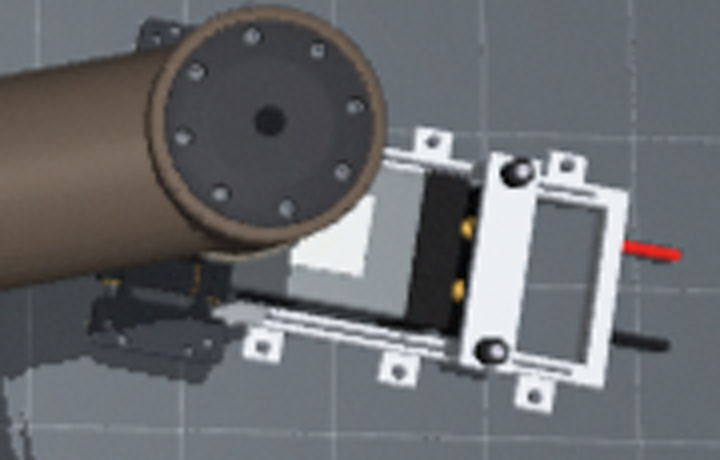

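The brass contacts at (467,230) and (458,290) are still mostly visible ahead of the bumper. The flat force of about 8.1 N is sliding friction in fine steps, so there is no contact yet. I'll continue with that as the baseline.

```bash
python3 - <<'E'
from push import *
L=[]
for x in np.arange(-.0215,.0101,.0005):
    robot.servo_line(w(x,0.0005,.048),ori(0),speed=.02)
    F=[]
    for _ in range(10): robot.dwell(.02);F.append(-np.array(robot.read_force())@X)
    L.append(np.mean(F));print(round(x*1000,1),round(L[-1],2),round(tocr(robot.read_position())[0]*1000,1),end=" | ")
    if len(L)>2 and np.mean(L[-2:])>10.4 or L[-1]>11 or robot.read_t()>55: break
print(robot.read_t())
E
```

```text
-21.5 8.09 -22.0 | -21.0 8.09 -21.5 | -20.5 8.22 -21.1 | -20.0 8.31 -20.6 | -19.5 8.19 -20.1 | -19.0 8.62 -19.6 | -18.5 9.18 -19.2 | -18.0 9.12 -18.7 | -17.5 9.33 -18.2 | -17.0 9.51 -17.8 | -16.5 9.68 -17.3 | -16.0 9.68 -16.8 | -15.5 9.96 -16.3 | -15.0 9.99 -15.9 | -14.5 10.25 -15.4 | -14.0 10.4 -14.9 | -13.5 10.55 -14.5 | 42.4583
```

Clear touch at −19.7 mm, with the spring slope seen after it, so the pack is now about 5 mm in. I'll push about 1.2 mm more, then back off and check.

```bash
python3 - <<'E'
from push import *
for x in (-.013,-.0125,-.0122):
    robot.servo_line(w(x,0.0005,.048),ori(0),speed=.02)
    print(x,np.mean([-np.array(robot.read_force())@X for _ in range(5) if robot.dwell(.02) is None]))
print(tocr(robot.read_position()))
robot.servo_line(w(-.06,0.0005,.048),ori(0),speed=.06)
robot.servo_line(w(-.10,0.0005,.20),speed=.15)
robot.goto(w(-.26,0,.30),ori(0))
rgb,P=cloud("top");front(P,.175) if 0 else None
v,u=np.mgrid[:480,:640]
D=P-O;cx=D@X;cy=D@Y
m=(abs(P[...,2]-.09)<.01)&(abs(cy)<.06)&(cx>-.03)&(cx<.12)
S=[]
for lo in np.arange(-.02,.12,.01):
    y=cy[m&(cx>=lo)&(cx<lo+.01)]
    if len(y):S.append((lo+.005,(y.min()+y.max())/2))
print(np.round(S,4).tolist(),"yaw",np.polyfit(*np.array(S).T,1))
save("pics/top5.png",cv2.resize(rgb[215:330,330:510],None,fx=4,fy=4,interpolation=cv2.INTER_CUBIC))
print(robot.read_t())
E
```

```text
-0.013 nan
-0.0125 nan
-0.0122 nan
[-0.01325169  0.00057145  0.04808249]
[[-0.005, -0.0025], [0.005, -0.0009], [0.015, -0.0005], [0.025, -0.0006], [0.035, -0.0005], [0.045, 0.0004], [0.055, 0.0], [0.065, -0.0017], [0.075, -0.0005], [0.085, 0.0002], [0.095, -0.0004], [0.105, -0.0007], [0.115, -0.0012]] yaw [ 0.00502023 -0.000976  ]
46.4333
  return _methods._mean(a, axis=axis, dtype=dtype,
  ret = ret.dtype.type(ret / rcount)
```

View pics/top5.png

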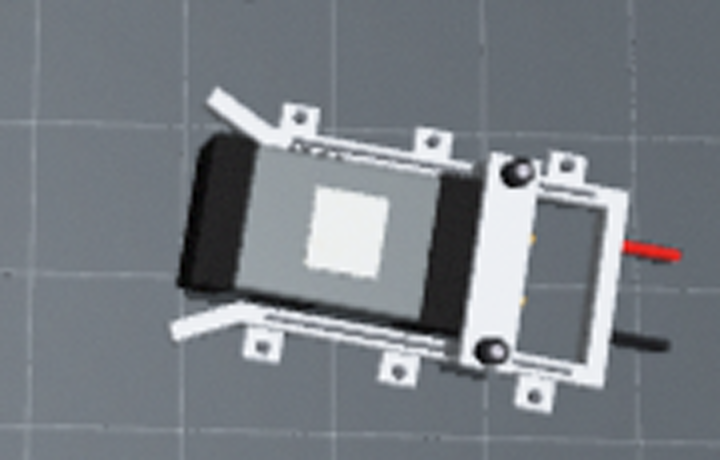

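The pack sits square between the rails with its contact end against the block. The pin tails show behind the block at (533,239) and (523,300), so the contacts are pressed in.

```bash
python3 -c "
from rig import robot
print(robot.job_done())"
```

```text
the job is handed in; nothing more can be done
None
```

I toppled the pack, slid it between the rails until the contacts were pressed in about 6 mm (estimated from where I felt first touch), let go and handed the job in at about 46 s; no verdict came back.

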